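Slide the drone's battery sled home

TASK

Press the red lock button on the drone's battery sled and, keeping it pressed all the way, push the sled along its rails up against the yellow end stop; only there let go, so that the button springs back up and locks the sled. Nothing needs gripping or lifting: leave the spare battery, screw jar, screwdriver and handset where they are.

Things in the scene. Friction and masses are not known exactly. Their poses are not given: they have to be found in the camera images.
- drone: Black quadcopter fixed to a dark 300 x 220 x 8 mm board; it cannot move. Origin: middle of the board's underside, on the table. Own +x points to its nose (orange clamps, yellow end stop; tail clamps blue), +z up. Motors at x, y = +-130 mm, tops 141 mm high. Top plate 300 x 90 mm, upper face 122 mm high, with two aluminium rails along x that carry the battery sled.
- button_top (a point): Middle of the upper face of the red lock button (a pad 36 mm along the drone's x, 40 mm along its y), 150 mm above the table when up; moves with button and sled. The button sits at the tail end of the sled and stands 8.5 mm proud of its black 42 x 50 mm housing. The space above and behind it is free.
- battery_back (a point): Middle of the rear face of the grey battery fixed on the sled (106 long x 40 wide x 32 mm high, top at 167.5 mm height), 24 mm ahead of the button's middle along the drone's +x. It rises 17.5 mm above the button: a finger on the button may push against it, or drag the sled by the pressed button alone.
- lock_button (a joint): Press depth of the button (m), straight down: about 0 up (locked), 0.006 fully down. Sprung: starts to move at about 4 N, fully down at about 8 N, comes back up by itself. Up, its latch sits in a toothed rack (9 mm pitch) under the sled and the sled cannot move (1 mm of play); pressed by over 2 mm (4 to 6 mm is sure) the sled is free; let go, it locks in the next slot, at the stop too.
- sled (a joint): Travel of the sled along the drone's +x (m): 0 at the start, locked at the rear end of its travel, 0.090 against the yellow end stop. Unlocked it slides with about 2 N of drag and stays where it is left.
- stop_face (a point): Middle of the rear face of the yellow end stop (16 x 70 x 30 mm) on the drone's top plate, 137 mm above the table. The sled's front edge, 136 mm ahead of the button's middle along the drone's x, meets it at the end of the travel.
- spare_battery: Loose blue battery, 106 x 40 x 32 mm, lying on the table beside the drone; origin: middle of its underside, own x along its length. To be left alone.
- screw_jar: Small glass jar with yellow cap, 48 mm diameter, 60 mm high, standing on the table beside the drone; origin: middle of its underside. To be left alone.
- driver: Orange-handled screwdriver, 170 mm long, lying on the table to the robot's right; origin: underside, mid length, own x along it. To be left alone.
- handset: Grey handheld control unit with screen and orange ends, 100 x 190 mm, 49 mm high over its sticks, lying on the table to the robot's left; origin: middle of its underside. To be left alone.

How it is judged:
By the outcome, as a careful person would: the job done as asked, in the order asked, and still so for the second after the job is handed in, with the robot touching nothing.
It also fails if it takes over 35 s, if anything falls off the work surface, if the arm or the gripper's body presses on something with over 40 N, if the wrist force passes 120 N, or if a joint passes its speed limit or range.

ROBOT

A 6-joint arm with a two-finger parallel gripper is mounted at the origin on the work surface. World frame = base frame: x ahead of the robot, y to its left, z up, the work surface at z = 0. Lengths are in m, angles in rad, forces in N, time in s.
With the tool pointing down it reaches from about 0.35 to 0.725 m from the base axis. Payload 4.3 kg.
Tool frame: the origin (TCP) lies midway between the tips of the shut fingers; the grasp point (between the pads) lies 19 mm behind it; z points along the fingers, y is the direction in which the jaws open and shut (so a half turn about z gives the same grasp; the last joint's range is limited). The gripper opens to 85 mm and grips with 20 to 120 N. Pads are 22 mm wide; open, the fingers measure 114 mm over their backs; the gripper's body (76 mm by 85 mm) begins 54 mm behind the grasp point. The pads swing forward as they close: fully open they stand 13 mm farther back than shut.
Start: joints at [1.181, 0.377, 0.081, 1.274, 0, 1.46], TCP at [0.159, 0.553, 0.231] pointing down, gripper open.
Joint ranges: [-2.72, 2.72], [-0.84, 1.66], [-1.02, 1.22], [-1.77, 2.12], [-1.37, 1.28], [-3.14, 3.14]. Speed limits (rad/s): [2.57, 2.57, 3.14, 3.14, 3.14, 3.14].

INTERFACE

Orientations are given as a unit quaternion [x, y, z, w].
In Python, from cell import manip, snapshot, workorder gives the robot as it stands.
- The arm moves only by the shell command python3 -m handwheel 'ROWS' [OPENING] [FORCE]. ROWS is a JSON object of lists of equal length, an entry for each row: "slide": the shift along the tool's x, y, z in m, a list of three; "turn": the turn about the tool's z in degrees. A call has 1 to 20 rows; each row is the pose to reach, as a shift and turn from the pose commanded when the call began, along the tool's axes at that moment; what a row does not reach only later rows make up. A row lasts 1/8 s, in which the tool goes at most 62.5 mm and 10.7 degrees, less where a joint would pass 70% of its speed; a pose out of reach is approached as far as the arm can. A call with a gripper value outside its range is refused whole. OPENING is the finger opening in m, from 0 to 0.0854, set as the call begins (- or left out, the last holds). The fingers move at their own pace and stop on an object; FORCE is the grip in N (left out, the last holds). Time passes only in rows, so rows that repeat a pose let the fingers close. It gives the time, the measured TCP pose, the force and the opening at its end, in the units of the state.
- manip.observe(): the state, without advancing time (a new reading comes with each control period).
- snapshot(name): name is "scene" or "side" or "wrist"; returns a dict with "img" (384x512x3 uint8, blue, green, red), "fovy" (degrees; the focal length in pixels is half the picture's height over the tangent of half this angle, whatever the lens; pixels are square), "cx", "cy" (the principal point, pixels), "rvec" (rotation vector, rad) and "tvec" (3), from world to camera coordinates, as OpenCV has them. Camera axes: x right, y down, z forward; pixel columns grow to the right and rows downward; lengths in m; the calibration is good to about 2 mm. A picture is of the moment at which its call begins. There is no depth.
- workorder.job_done(): hands the job in, once; it reports no verdict.
The state is a dict: "clock": time; "joints": joint angles; "qvel": joint speeds; "effort": joint torques, N m; "eef_pos": TCP position; "ee_rot": TCP orientation; "force": force on the tool from outside, world axes, zero at the start; "ft_torque": the same for the moment, N m; "gripper_width": opening from 0.0 (shut) to 1.0 (fully open).
Only numpy, scipy, OpenCV 4.12 (cv2) and the standard library are available. Lean on these libraries where they do the work, as an engineer would, in place of code of your own. Each camera call takes 0.05 s, during which the arm holds its last target.

## Working session

There is one attempt and no reset: what is moved stays moved. The work goes in short steps, Python scripts to look and compute and a shell command to move; the robot and the scene stay as the last step left them, time stands still between calls to the robot, and variables do not carry over. Pictures are saved under pics/ and viewed, and the job is handed in when it is done.

```bash
mkdir -p pics; ls
python3 - <<'E'
from cell import manip, snapshot, workorder
import cv2
s=manip.observe()
for k,v in s.items(): print(k,v)
for n in ["scene","side","wrist"]:
    d=snapshot(n); cv2.imwrite(f"pics/{n}0.png",d["img"]); print(n,{k:v for k,v in d.items() if k!="img"})
E
```

```text
pics
clock 0.0
joints [ 1.18067797e+00  3.78052108e-01  7.96386871e-02  1.27438640e+00
 -1.34273465e-05  1.46045963e+00]
qvel [-0.00203746  0.00032689 -0.00062304 -0.00073613 -0.00080518  0.00030852]
effort [-2.20054993e-03 -4.63602626e+01  2.69876003e+01  2.07637221e-02
 -4.10558059e-04  2.13174366e-05]
eef_pos [0.15855575 0.55203657 0.23037207]
ee_rot [ 1.39434935e-01  9.90230728e-01 -9.72211734e-04 -2.41552573e-04]
force [-0.35970956  0.32853831 -0.36139011]
ft_torque [ 0.04576745 -0.02900161  0.01244401]
gripper_width 1.0009475417671223
scene {'fovy': 46.490266286816606, 'cx': 254.1467683089758, 'cy': 191.35472828297344, 'rvec': array([ 1.24437805,  2.48399169, -0.76009353]), 'tvec': array([ 0.28782505, -0.34076691,  1.90962744])}
side {'fovy': 50.65081773543621, 'cx': 251.9691546432218, 'cy': 195.83754101758163, 'rvec': array([ 2.19386889, -0.64419662,  0.29485279]), 'tvec': array([-0.44848268,  0.29904756,  0.98512678])}
wrist {'fovy': 65.90476099319228, 'cx': 251.96840490089812, 'cy': 194.29524380985592, 'rvec': array([-2.31949382, -1.74781863, -0.24599434]), 'tvec': array([-0.57300314, -0.03678612,  0.37999817])}
```

View pics/scene0.png

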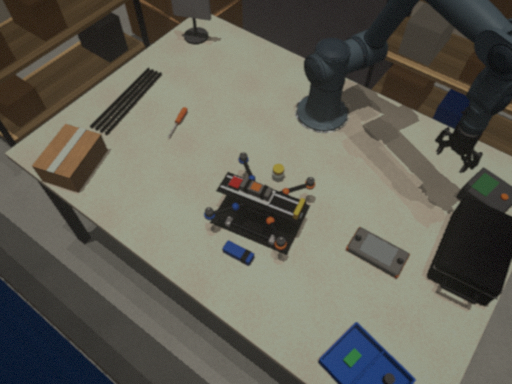

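View pics/side0.png

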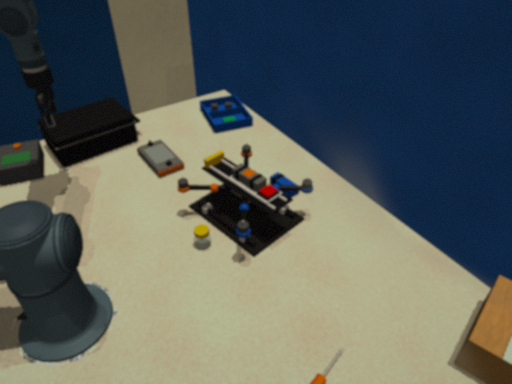

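View pics/wrist0.png

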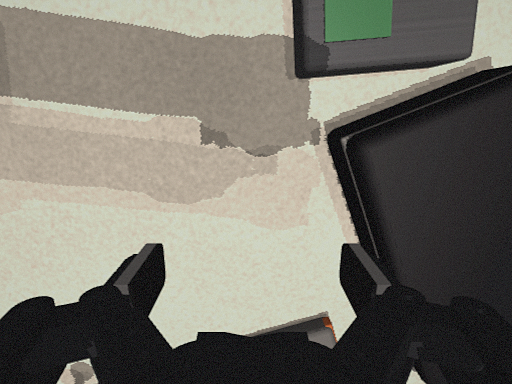

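The scene view shows the drone at about (262,205), with the red button at (236,182) and the yellow stop at (299,207). In the side view the button is near (268,190) and the stop near (214,159). I'll zoom in on both.

```bash
cat > h.py <<'E'
import numpy as np, cv2
from cell import manip, snapshot, workorder
def P(d):
    f=192/np.tan(np.radians(d["fovy"])/2)
    K=np.array([[f,0,d["cx"]],[0,f,d["cy"]],[0,0,1]])
    R=cv2.Rodrigues(np.array(d["rvec"],float))[0]; t=np.array(d["tvec"],float)
    return K@np.c_[R,t]
def tri(Ps,uvs):
    A=[]
    for p,(u,v) in zip(Ps,uvs): A+= [u*p[2]-p[0], v*p[2]-p[1]]
    X=np.linalg.svd(np.array(A))[2][-1]; X=X[:3]/X[3]
    return X,[ (lambda q:(q[:2]/q[2]-uv).round(1))(p@np.r_[X,1]) for p,uv in zip(Ps,uvs)]
def atz(p,uv,z):
    A=np.array([uv[0]*p[2]-p[0],uv[1]*p[2]-p[1]]); 
    return np.r_[np.linalg.solve(A[:,:2],-(A[:,2]*z+A[:,3])),z]
def proj(p,X):
    q=p@np.r_[X,1]; return q[:2]/q[2]
E
python3 - <<'E'
import cv2
a=cv2.imread("pics/scene0.png")[140:270,195:325]; cv2.imwrite("pics/scene0z.png",cv2.resize(a,None,fx=4.6,fy=4.6,interpolation=cv2.INTER_CUBIC))
a=cv2.imread("pics/side0.png")[135:265,170:320]; cv2.imwrite("pics/side0z.png",cv2.resize(a,None,fx=4.6,fy=4.6,interpolation=cv2.INTER_CUBIC))
E
```

```text
(no output)
```

View pics/scene0z.png

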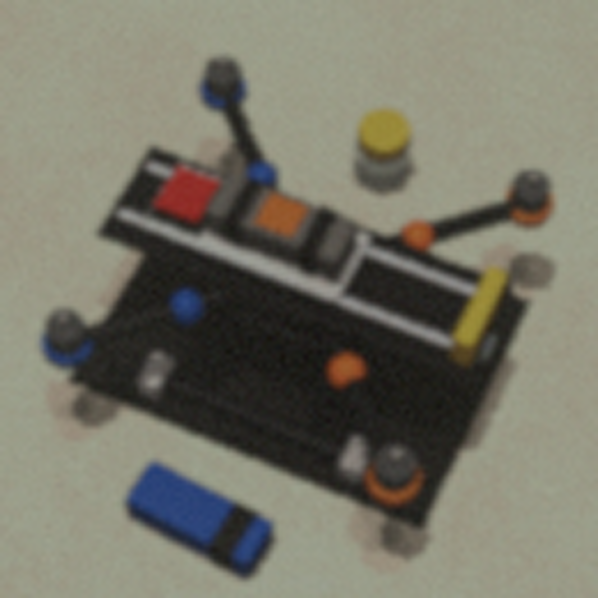

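View pics/side0z.png

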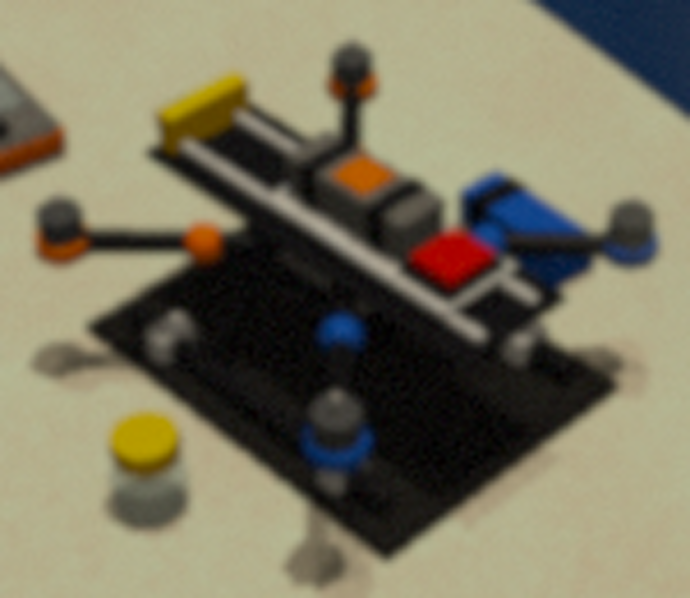

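```bash
cat > fit.py <<'E'
from h import *
from scipy.optimize import least_squares
ds,dd=snapshot("scene"),snapshot("side"); Ps,Pd=P(ds),P(dd)
def red(im,roi):
    h=cv2.cvtColor(im,cv2.COLOR_BGR2HSV); m=cv2.inRange(h,(0,190,80),(4,255,255))|cv2.inRange(h,(172,170,80),(180,255,255))
    z=np.zeros_like(m); z[roi]=m[roi]; n,l,s,c=cv2.connectedComponentsWithStats(z); i=1+np.argmax(s[1:,4]); return c[i],s[i]
roi=np.s_[130:270,170:330]
rs,rd=red(ds["img"],roi),red(dd["img"],roi); print(rs,rd)
X,e=tri([Ps,Pd],[rs[0],rd[0]]); print("button tri",X.round(4),e)
us=lambda u,v:np.array([195+(u+.5)/4.6-.5,140+(v+.5)/4.6-.5]); ud=lambda u,v:np.array([170+(u+.5)/4.6-.5,135+(v+.5)/4.6-.5])
mt={"tailA":(us(222,70),ud(336,403)),"tailB":(us(64,325),ud(632,216)),"noseA":(us(531,184),ud(60,215)),"noseB":(us(395,460),ud(352,58)),
 "stoptop":(us(491,303),ud(203,105))}
R={}
for k,(a,b) in mt.items():
    R[k],e=tri([Ps,Pd],[a,b]); print(k,R[k].round(4),e)
E
python3 fit.py
```

```text
(array([236.33333333, 184.66666667]), array([236, 184,   2,   2,   3], dtype=int32)) (array([267.45985401, 190.6350365 ]), array([259, 186,  18,  11, 137], dtype=int32))
button tri [0.5891 0.0058 0.1368] [array([ 0.1, -0. ]), array([0.1, 0. ])]
tailA [ 0.4674 -0.0594  0.1294] [array([ 0.2, -0.1]), array([0.4, 0.1])]
tailB [ 0.7196 -0.01    0.1242] [array([ 0.1, -0. ]), array([0.2, 0. ])]
noseA [0.412  0.192  0.1234] [array([-0.1,  0.1]), array([-0.2, -0.1])]
noseB [0.6665 0.2443 0.1236] [array([-0.,  0.]), array([-0., -0.])]
stoptop [0.5336 0.23   0.1426] [array([-1.1,  0.5]), array([-1.5, -0.4])]
```

Run:
```python
from fit import *
for n,d,p in (("scene",ds,Ps),("side",dd,Pd)):
    im=cv2.resize(d["img"],None,fx=1.56,fy=1.56,interpolation=cv2.INTER_CUBIC)
    s=manip.observe(); pts=[s["eef_pos"],[0,0,0]]
    for t in np.linspace(0,6.28,40): pts.append([.09*np.cos(t),.09*np.sin(t),0])
    for q in pts:
        u=proj(p,np.array(q)); cv2.circle(im,tuple(int(round(x)) for x in u*1.56),2,(0,255,255),1)
        if q is pts[0]: print(n,u)
    cv2.imwrite(f"pics/{n}1.png",im)
```

```text
(array([234. , 181.5]), array([234, 181,   1,   2,   2], dtype=int32)) (array([267.5       , 190.66176471]), array([259, 186,  18,  11, 136], dtype=int32))
button tri [ 0.5857 -0.004   0.1444] [array([ 0.7, -0.2]), array([1.1, 0.2])]
tailA [ 0.4674 -0.0594  0.1294] [array([ 0.2, -0.1]), array([0.4, 0.1])]
tailB [ 0.7196 -0.01    0.1242] [array([ 0.1, -0. ]), array([0.2, 0. ])]
noseA [0.412  0.192  0.1234] [array([-0.1,  0.1]), array([-0.2, -0.1])]
noseB [0.6665 0.2443 0.1236] [array([-0.,  0.]), array([-0., -0.])]
stoptop [0.5336 0.23   0.1426] [array([-1.1,  0.5]), array([-1.5, -0.4])]
scene [448.29553522 163.71904091]
side [ 54.23721951 121.16695821]
```

View pics/scene1.png

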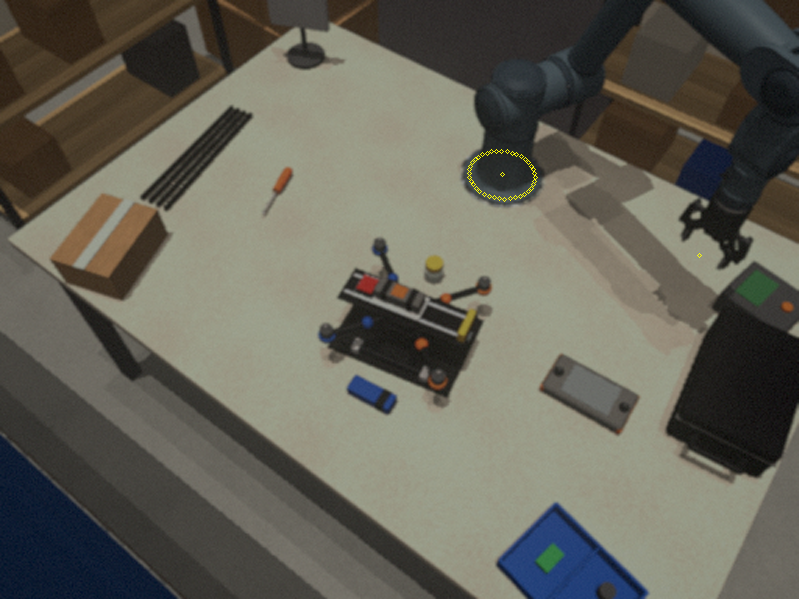

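View pics/side1.png

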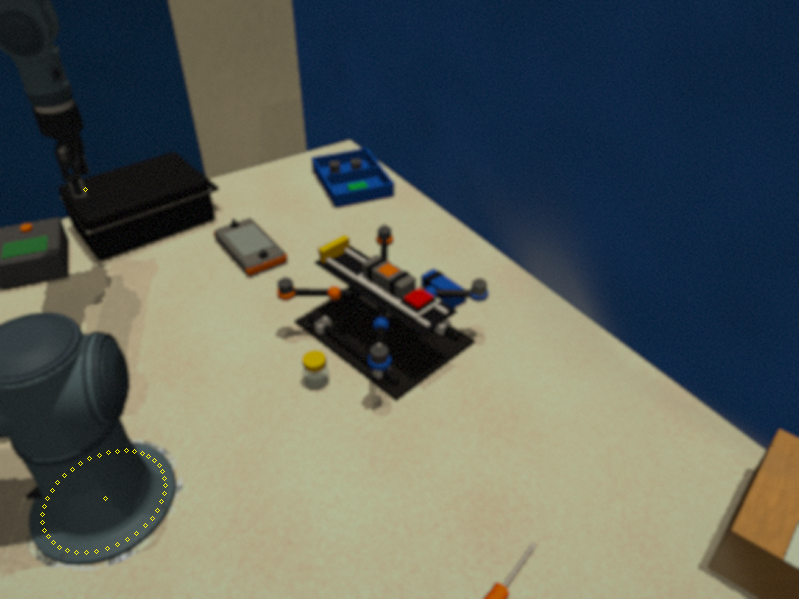

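Run:
```python
from h import *
from scipy.spatial.transform import Rotation as Ro
d=snapshot("wrist"); s=manip.observe()
R=cv2.Rodrigues(d["rvec"])[0]; c=-R.T@d["tvec"]; T=Ro.from_quat(s["ee_rot"]).as_matrix()
print("cam world",c.round(3),"cam in tool",(T.T@(c-s["eef_pos"])).round(4)); print("cam axes in tool (cols x,y,z)\n",(T.T@R.T).round(3)); print("tool axes in world\n",T.round(3))
tgt=np.array([.588,0,.28]); print("to tgt in tool",(T.T@(tgt-s["eef_pos"])).round(4))
print("TCP px",proj(P(d),s["eef_pos"]))
```

```text
cam world [0.091 0.571 0.374] cam in tool [ 0.0707 -0.0009 -0.1433]
cam axes in tool (cols x,y,z)
 [[ 0.    -0.96  -0.279]
 [ 1.     0.    -0.001]
 [ 0.001 -0.279  0.96 ]]
tool axes in world
 [[-0.961  0.276 -0.   ]
 [ 0.276  0.961 -0.   ]
 [ 0.    -0.    -1.   ]]
to tgt in tool [-0.5652 -0.4126 -0.0487]
TCP px [253.73738152 246.8587578 ]
```

```bash
python3 -m handwheel '{"slide":[[-0.03,-0.02,-0.03],[-0.07,-0.05,-0.05],[-0.11,-0.08,-0.05],[-0.15,-0.11,-0.05],[-0.19,-0.14,-0.05],[-0.23,-0.17,-0.05],[-0.27,-0.20,-0.05],[-0.31,-0.23,-0.05],[-0.35,-0.255,-0.05],[-0.39,-0.285,-0.05],[-0.43,-0.315,-0.05],[-0.47,-0.345,-0.05],[-0.51,-0.375,-0.05],[-0.545,-0.40,-0.05],[-0.565,-0.413,-0.05],[-0.565,-0.413,-0.05],[-0.565,-0.413,-0.05]],"turn":[0,-2,-4,-6,-8,-10,-12,-14,-16,-18,-20,-22,-24,-26,-28,-28.4,-28.4]}' 0 40
python3 - <<'E'
from h import *
s=manip.observe(); print(s)
d=snapshot("wrist"); cv2.imwrite("pics/w1.png",cv2.resize(d["img"],None,fx=1.5,fy=1.5))
import pickle; d2=dict(d); d2["s"]=s; pickle.dump(d2,open("w1.pkl","wb"))
E
```

```text
clock: 2.52
eef_pos: [0.5873, 0.0003, 0.2813]
ee_rot: [-0.108, 0.994, 0.0, -0.0]
force: [-0.1, 0.6, -0.1]
gripper_width: 0.004
{'clock': 2.525, 'joints': array([-1.07809122e-01,  4.00045727e-01,  2.42967993e-01,  1.41421051e+00,
        5.05143942e-04, -3.23724817e-01]), 'qvel': array([ 1.46291410e-02, -1.06898859e-02, -6.90903922e-03,  2.65213482e-04,
       -2.01921062e-03,  5.05593317e-07]), 'effort': array([-6.86216913e-01, -4.69637704e+01,  2.72502476e+01, -7.96488603e-02,
       -3.06220679e-02, -1.35004049e-02]), 'eef_pos': array([5.87289051e-01, 2.65954141e-04, 2.81304765e-01]), 'ee_rot': array([-1.07748195e-01,  9.94178154e-01,  2.99374698e-04, -1.86182150e-04]), 'force': array([-0.10823199,  0.5693617 , -0.09005167]), 'ft_torque': array([0.00658028, 0.01879963, 0.00469392]), 'gripper_width': 0.004410744034425482}
```

View pics/w1.png

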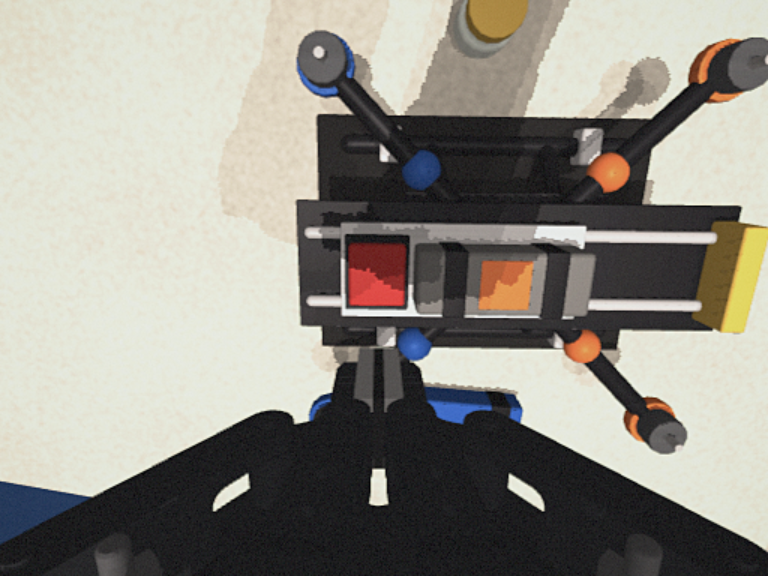

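The wrist view shows the button face with zoomed corners (348,240), (408,242), (407,308) and (347,308). The battery runs from x≈415 to 595 and the stop is at x≈700-765. The rails are almost parallel to image x. Next I'll lower the tool and shift it for a second wrist view to get heights.

```bash
python3 -m handwheel '{"slide":[[0.02,0.02,0.03],[0.03,0.04,0.06],[0.03,0.04,0.06],[0.03,0.04,0.06]],"turn":[0,0,0,0]}'
python3 - <<'E'
from h import *
s=manip.observe(); print(s["eef_pos"],s["qvel"].round(3))
d=snapshot("wrist"); cv2.imwrite("pics/w2.png",cv2.resize(d["img"],None,fx=1.5,fy=1.5))
import pickle; d2=dict(d); d2["s"]=s; pickle.dump(d2,open("w2.pkl","wb"))
E
```

```text
clock: 3.08
eef_pos: [0.5507, 0.0325, 0.2228]
ee_rot: [-0.108, 0.994, -0.0, 0.001]
force: [0.3, -0.2, -0.6]
gripper_width: -0.002
[0.55074051 0.03253827 0.22279386] [-0.012  0.005  0.038 -0.001  0.001  0.001]
```

View pics/w2.png

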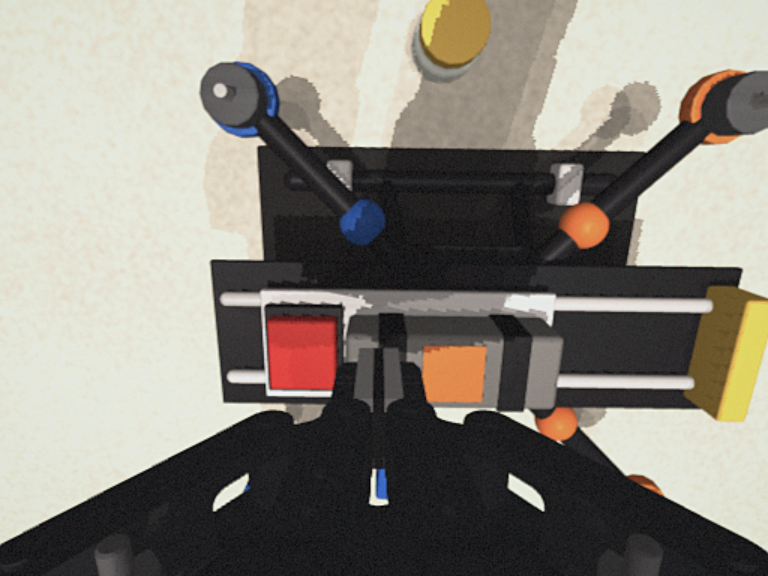

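The second view has the button with zoomed corners (267,320), (335,318), (336,391) and (269,390). The battery and stop are clearly visible too. Now I'll triangulate.

Run:
```python
from h import *
import pickle
from scipy.spatial.transform import Rotation as Ro
a=pickle.load(open("w1.pkl","rb"));b=pickle.load(open("w2.pkl","rb"))
def red(im):
    h=cv2.cvtColor(im,cv2.COLOR_BGR2HSV); m=cv2.inRange(h,(0,170,90),(5,255,255))|cv2.inRange(h,(170,170,90),(180,255,255))
    m=cv2.morphologyEx(m,cv2.MORPH_CLOSE,np.ones((3,3)))
    n,l,s,c=cv2.connectedComponentsWithStats(m); i=1+np.argmax(s[1:,4]); 
    return c[i],s[i],cv2.minAreaRect(np.argwhere(l==i)[:,::-1].astype(np.float32))
for d in(a,b): print(red(d["img"]))
Pa,Pb=P(a),P(b)
z=lambda u,v:np.array([(u+.5)/1.5-.5,(v+.5)/1.5-.5])
pts={"TL":((348,242),(267,320)),"TR":((408,242),(335,318)),"BR":((407,308),(336,391)),"BL":((347,308),(269,390)),
"motor":((319,52),(220,91)),"bat TLnear":((594,254),(559,330)),"orange c":((505,285),(454,374)),"stopTopTL":((735,224),(742,289)),
"railTL":((307,232),(222,299)),"railBL":((308,301),(230,377))}
R={}
for k,(p,q) in pts.items():
    R[k],e=tri([Pa,Pb],[z(*p),z(*q)]); print(k,R[k].round(4),e)
for d,pp in((a,Pa),(b,Pb)):
    print("btn @.15",atz(pp,red(d["img"])[0],.150).round(4))
print("mean corners",np.mean([R[k] for k in("TL","TR","BR","BL")],0))
for i,pp in((0,Pa),(1,Pb)):
    C=[atz(pp,z(*pts[k][i]),.150) for k in("TL","TR","BR","BL")]
    v=(C[1]-C[0]+C[2]-C[3]); print(np.mean(C,0).round(4),"yaw",np.degrees(np.arctan2(v[1],v[0])).round(1),"len",np.linalg.norm(v)/2,np.linalg.norm(C[3]-C[0]))
    # rails at z ~.128
rl=[((305,232),(718,238)),((308,301),(700,306))],[((222,299),(710,306)),((230,377),(692,382))]
for r,pp in zip(rl,(Pa,Pb)):
    for u,v in r:
        w=atz(pp,z(*v),.130)-atz(pp,z(*u),.130); print("rail yaw",np.degrees(np.arctan2(w[1],w[0])).round(2),np.linalg.norm(w))
s=manip.observe();T=Ro.from_quat(s["ee_rot"]).as_matrix(); print("tool y yaw",np.degrees(np.arctan2(T[1,1],T[0,1])))
```

```text
(array([250.89214381, 182.88348868]), array([ 233,  163,   37,   41, 1502], dtype=int32), ((251.0, 183.0), (40.0, 36.0), 90.0))
(array([200.92261072, 234.6969697 ]), array([ 178,  211,   47,   49, 2145], dtype=int32), ((201.0, 235.0), (48.0, 46.0), 90.0))
TL [ 0.5683 -0.0231  0.1533] [array([0.7, 0.7]), array([-0.9, -0.9])]
TR [0.5591 0.0116 0.1571] [array([-0.2, -0.2]), array([0.3, 0.3])]
BR [0.6007 0.0204 0.1546] [array([-0.8, -0.7]), array([1. , 0.8])]
BL [ 0.6119 -0.0163  0.1468] [array([-0.1, -0.1]), array([0.2, 0.2])]
motor [ 0.4663 -0.0615  0.1444] [array([0.1, 0.2]), array([-0.1, -0.2])]
bat TLnear [0.5421 0.1251 0.1541] [array([-1.1, -0.5]), array([1.4, 0.6])]
orange c [0.5702 0.0734 0.1692] [array([0.4, 0.2]), array([-0.4, -0.2])]
stopTopTL [0.5047 0.2264 0.1284] [array([ 2.1, -0.2]), array([-2.5,  0.2])]
railTL [ 0.571  -0.0524  0.1317] [array([-0., -0.]), array([0., 0.])]
railBL [ 0.6196 -0.0436  0.1274] [array([0.3, 0.3]), array([-0.3, -0.3])]
btn @.15 [ 0.585  -0.0021  0.15  ]
btn @.15 [ 0.5842 -0.0025  0.15  ]
mean corners [ 0.58500545 -0.00186814  0.15293299]
[ 0.5856 -0.0014  0.15  ] yaw 102.4 len 0.038228856867166296 0.04333720440396439
[ 0.5861 -0.0021  0.15  ] yaw 102.9 len 0.03573007249570644 0.040325850652440265
rail yaw 101.54 0.27548322471877346
rail yaw 101.61 0.2732110536853032
rail yaw 101.59 0.27221101260384134
rail yaw 101.78 0.2715316018625726
tool y yaw 102.38367046206052
```

```bash
python3 -m handwheel '{"slide":[[-0.013,-0.020,0.0],[-0.026,-0.035,0.01],[-0.026,-0.035,0.03],[-0.026,-0.035,0.05],[-0.026,-0.035,0.056],[-0.026,-0.035,0.056]],"turn":[0,0,0,0,0,0]}'
python3 - <<'E'
from h import *
s=manip.observe(); print(s["eef_pos"],s["qvel"].round(3),s["force"])
for n in("wrist","side"):
  d=snapshot(n); im=d["img"]; 
  if n=="side": im=cv2.resize(im[120:250,190:320],None,fx=4,fy=4)
  else: im=cv2.resize(im,None,fx=1.5,fy=1.5)
  cv2.imwrite(f"pics/{n}3.png",im)
E
```

```text
clock: 3.88
eef_pos: [0.5831, 0.0034, 0.1652]
ee_rot: [-0.108, 0.994, 0.0, -0.0]
force: [-1.2, 1.5, 0.9]
gripper_width: -0.002
[0.58313262 0.00341952 0.16518898] [ 0.002 -0.016  0.019  0.006  0.    -0.001] [-1.1508524   1.4649907   0.87841052]
```

View pics/wrist3.png

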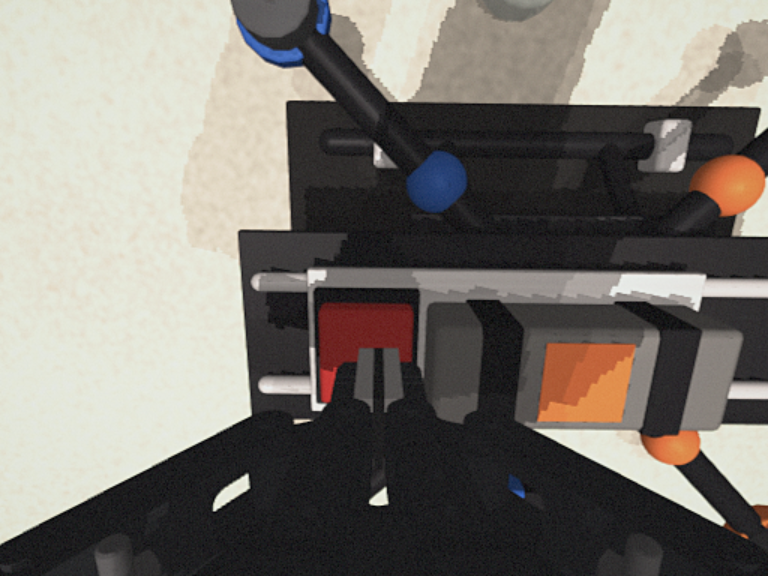

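View pics/side3.png

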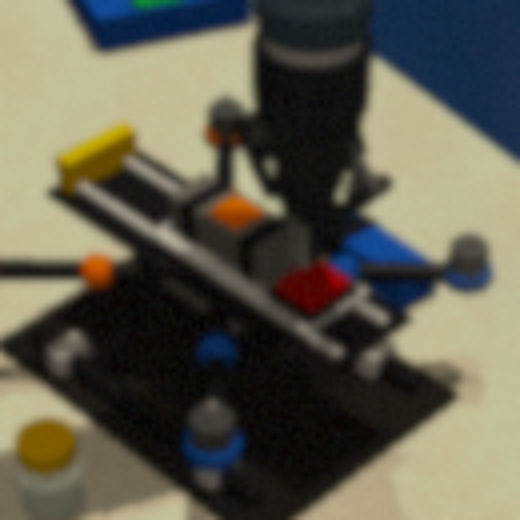

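The wrist view shows the tips at (357-402, 350), over the button (318-413, 302-400) and about 5 mm ahead of its middle. The battery edge is at x≈427. The side view agrees. Next I'll press gently.

```bash
python3 -m handwheel '{"slide":[[0,-0.003,0.005],[0,-0.003,0.010],[0,-0.003,0.014],[0,-0.003,0.017],[0,-0.003,0.019],[0,-0.003,0.020],[0,-0.003,0.020]],"turn":[0,0,0,0,0,0,0]}'
```

```text
clock: 4.85
eef_pos: [0.5833, 0.0008, 0.146]
ee_rot: [-0.108, 0.994, -0.0, 0.0]
force: [-2.3, 0.3, 6.2]
gripper_width: -0.0
```

```bash
python3 -m handwheel '{"slide":[[0,0,0.002],[0,0,0.003],[0,0,0.003]],"turn":[0,0,0]}'
```

```text
clock: 5.22
eef_pos: [0.5833, 0.0008, 0.144]
ee_rot: [-0.108, 0.994, -0.0, 0.001]
force: [-4.4, -0.1, 11.2]
gripper_width: -0.002
```

The button bottoms out at z=0.144 with 11 N. I'll press a touch more, push 20 mm, then check.

```bash
python3 -m handwheel '{"slide":[[0,0,0.001],[0,0.002,0.0015],[0,0.005,0.0015],[0,0.009,0.0015],[0,0.013,0.0015],[0,0.017,0.0015],[0,0.020,0.0015],[0,0.020,0.0015]],"turn":[0,0,0,0,0,0,0,0]}'
python3 - <<'E'
from h import *
d=snapshot("wrist"); cv2.imwrite("pics/w4.png",cv2.resize(d["img"],None,fx=1.5,fy=1.5))
s=manip.observe(); print(s["eef_pos"],s["force"])
E
```

```text
clock: 6.22
eef_pos: [0.5796, 0.0194, 0.1439]
ee_rot: [-0.108, 0.994, -0.001, 0.001]
force: [-6.7, -2.2, 18.1]
gripper_width: 0.004
[0.57953482 0.01942694 0.14389015] [-6.01272624 -2.23808829 17.66755702]
```

View pics/w4.png

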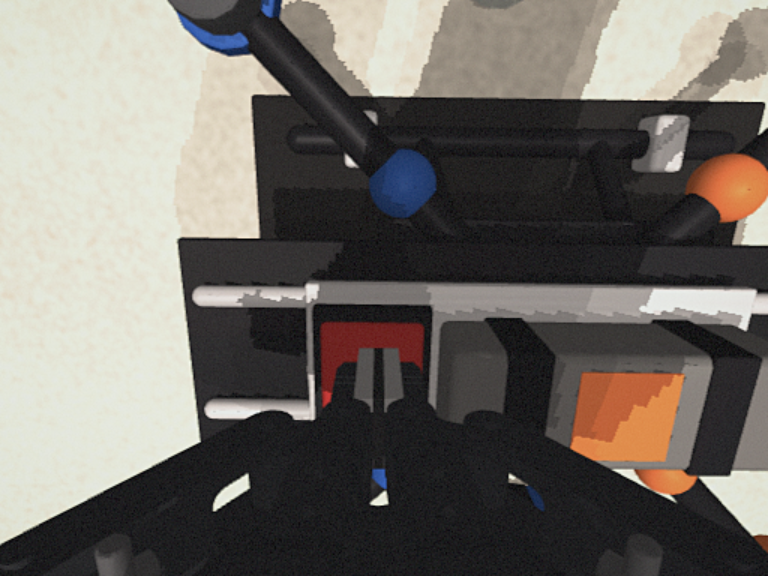

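The sled follows the finger: the rails are now exposed behind it at (195-310, 297), and the button stays under the tips. The force is steady, so I'll continue.

```bash
python3 -m handwheel '{"slide":[[0,0.003,0],[0,0.007,0],[0,0.011,0],[0,0.015,0],[0,0.019,0],[0,0.023,0],[0,0.027,0],[0,0.031,0],[0,0.035,0],[0,0.039,0],[0,0.043,0],[0,0.047,0],[0,0.051,0],[0,0.055,0],[0,0.059,0],[0,0.062,0],[0,0.064,0],[0,0.065,0],[0,0.065,0]],"turn":[0,0,0,0,0,0,0,0,0,0,0,0,0,0,0,0,0,0,0]}'
python3 - <<'E'
from h import *
d=snapshot("wrist"); cv2.imwrite("pics/w5.png",cv2.resize(d["img"],None,fx=1.5,fy=1.5))
s=manip.observe(); print(s["eef_pos"],s["force"],(s["eef_pos"]-[.5833,.0008,.144])@[-.208,.978,0])
E
```

```text
clock: 8.65
eef_pos: [0.5664, 0.0831, 0.1439]
ee_rot: [-0.108, 0.994, -0.001, 0.002]
force: [-5.0, -3.1, 16.6]
gripper_width: -0.0
[0.56646056 0.08312344 0.14392099] [-4.37990124 -2.72690787 16.83045113] 0.08401492726193201
```

View pics/w5.png

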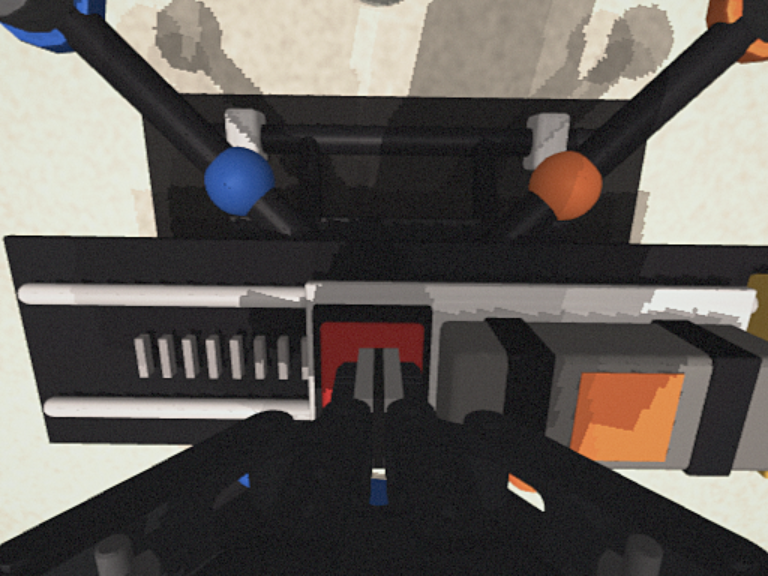

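The button is still pressed at 84 mm and the stop is just ahead at (752,290). I'll creep into it until the force rises.

```bash
python3 -m handwheel '{"slide":[[0,0.002,0],[0,0.004,0],[0,0.006,0],[0,0.007,0],[0,0.008,0],[0,0.009,0],[0,0.009,0]],"turn":[0,0,0,0,0,0,0]}'
python3 - <<'E'
from h import *
d=snapshot("wrist"); cv2.imwrite("pics/w6.png",cv2.resize(d["img"],None,fx=1.5,fy=1.5))
s=manip.observe(); print(s["eef_pos"],s["force"],s["force"]@[-.208,.978,0],(s["eef_pos"]-[.5833,.0008,.144])@[-.208,.978,0])
d=snapshot("side");cv2.imwrite("pics/side6.png",cv2.resize(d["img"][120:250,190:320],None,fx=4,fy=4))
E
```

```text
clock: 9.57
eef_pos: [0.5652, 0.0894, 0.1439]
ee_rot: [-0.107, 0.994, -0.004, 0.002]
force: [-2.9, -9.8, 15.9]
gripper_width: 0.001
[0.56520433 0.08937258 0.14390338] [-4.14494182 -9.604799   15.04914906] -8.531345527437114 0.09038788037289548
```

View pics/w6.png

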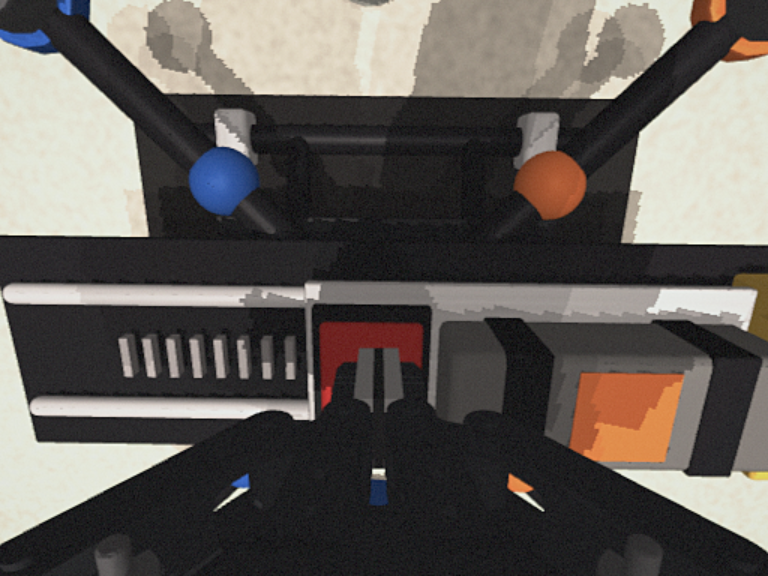

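View pics/side6.png

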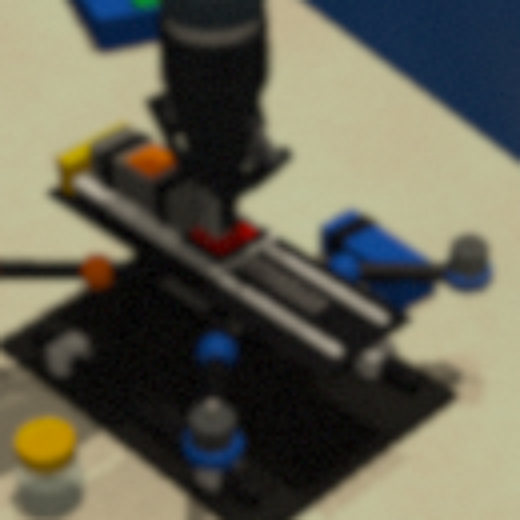

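Travel is 90.4 mm with 8.5 N against the stop, and both views show the sled's front edge at the yellow stop. I'll lift straight up with that slight forward bias held.

```bash
python3 -m handwheel '{"slide":[[0,0,-0.003],[0,0,-0.007],[0,0,-0.011],[0,0,-0.016],[0,-0.002,-0.03],[0,-0.005,-0.06],[0,-0.01,-0.10],[0,-0.02,-0.14],[0,-0.02,-0.14],[0,-0.02,-0.14]],"turn":[0,0,0,0,0,0,0,0,0,0]}'
python3 - <<'E'
from h import *
import pickle
s=manip.observe(); print(s["eef_pos"],s["force"],s["qvel"].round(3))
d=snapshot("wrist"); cv2.imwrite("pics/w7.png",cv2.resize(d["img"],None,fx=1.5,fy=1.5)); pickle.dump(d,open("w7.pkl","wb"))
d=snapshot("side");cv2.imwrite("pics/side7.png",cv2.resize(d["img"][120:250,190:320],None,fx=4,fy=4))
d=snapshot("scene");cv2.imwrite("pics/scene7.png",cv2.resize(d["img"],None,fx=1.5,fy=1.5))
E
```

```text
clock: 10.92
eef_pos: [0.5675, 0.0732, 0.2806]
ee_rot: [-0.108, 0.994, 0.0, -0.0]
force: [0.0, 0.9, -0.5]
gripper_width: -0.004
[0.56747795 0.07315691 0.28056128] [ 0.01763959  0.88368019 -0.51407662] [ 0.004  0.013 -0.035 -0.004 -0.002 -0.   ]
```

View pics/w7.png

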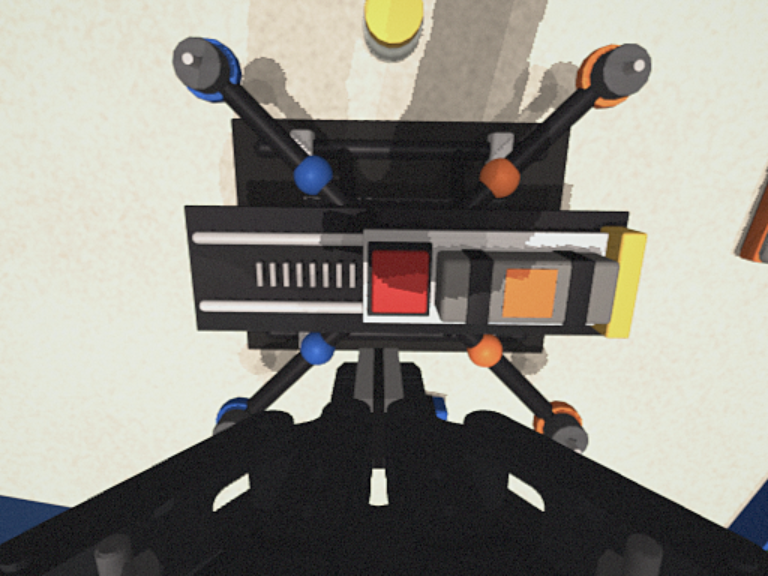

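View pics/side7.png

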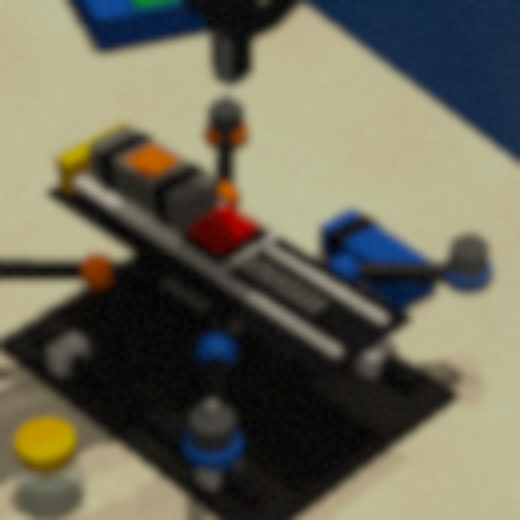

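View pics/scene7.png

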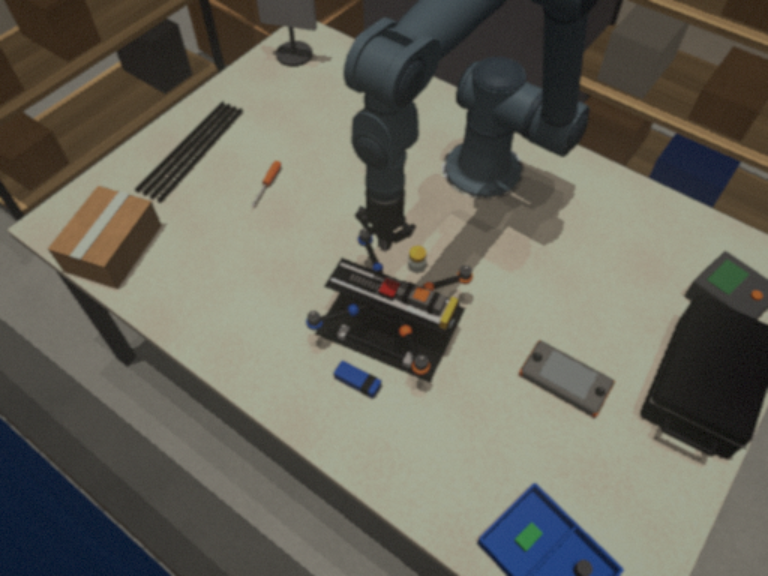

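All views show the sled's front edge against the yellow stop (x≈607 zoomed) and the button clear of the tool. Now a numeric check of travel and button height, using a second wrist place.

```bash
python3 -m handwheel '{"slide":[[0.0,-0.04,0],[0,-0.08,0],[0,-0.08,0],[0,-0.08,0]],"turn":[0,0,0,0]}'
python3 - <<'E'
from h import *
import pickle
a=pickle.load(open("w7.pkl","rb")); b=snapshot("wrist"); w1=pickle.load(open("w1.pkl","rb"))
cv2.imwrite("pics/w8.png",cv2.resize(b["img"],None,fx=1.5,fy=1.5))
def red(im):
    h=cv2.cvtColor(im,cv2.COLOR_BGR2HSV); m=cv2.inRange(h,(0,170,90),(5,255,255))|cv2.inRange(h,(170,170,90),(180,255,255))
    m=cv2.morphologyEx(m,cv2.MORPH_CLOSE,np.ones((3,3)))
    n,l,s,c=cv2.connectedComponentsWithStats(m); i=1+np.argmax(s[1:,4]); return s[i][:2]+(s[i][2:4]-1)/2.,s[i]
ra,rb,r1=red(a["img"]),red(b["img"]),red(w1["img"]); print(ra,rb,r1)
print(tri([P(a),P(b)],[ra[0],rb[0]]))
X0=np.array([.585,-.002,.15])
for d,r in((a,ra),(b,rb)):
    X=atz(P(d),r[0],.15); print(X.round(4),"travel",((X-atz(P(w1),r1[0],.15))@[-.208,.978,0]).round(4))
print(manip.observe()["force"],manip.observe()["clock"])
E
```

```text
clock: 11.58
eef_pos: [0.5841, -0.0046, 0.28]
ee_rot: [-0.108, 0.994, 0.001, -0.001]
force: [0.1, 0.4, 0.3]
gripper_width: -0.002
(array([266., 188.]), array([ 248,  168,   37,   41, 1481], dtype=int32)) (array([349., 189.]), array([ 329,  169,   41,   41, 1515], dtype=int32)) (array([251., 183.]), array([ 233,  163,   37,   41, 1502], dtype=int32))
(array([0.5670231 , 0.08593604, 0.14977635]), [array([-0. ,  0.1]), array([ 0. , -0.1])])
[0.5669 0.0859 0.15  ] travel 0.0897
[0.5671 0.0859 0.15  ] travel 0.0897
[-0.19514939  0.32587269 -0.33340074] 11.625
```

View pics/w8.png

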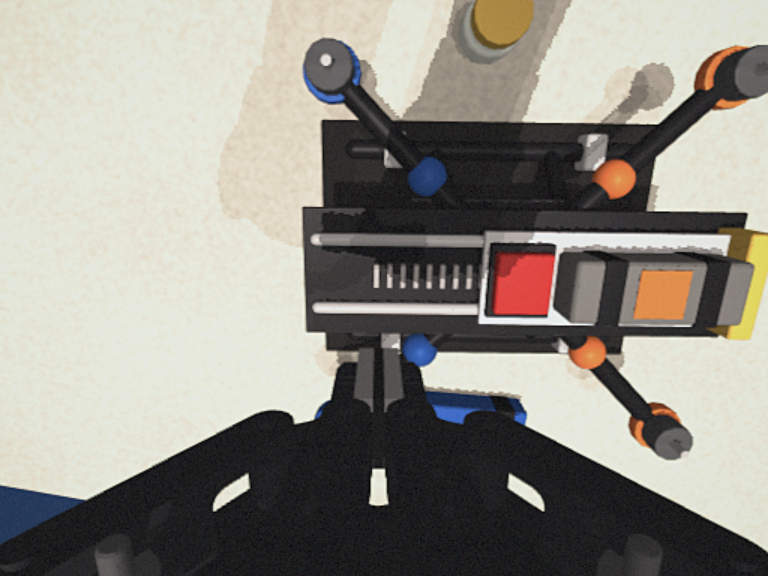

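The button is back up at a height of 0.1498 m, and the travel measures 89.7 mm. The view shows the sled at the stop (zoomed 730,240) and nothing else displaced. I'm handing in the job.

```bash
python3 -c "
from cell import workorder; print(workorder.job_done())"
```

```text
the job is handed in; nothing more can be done
None
```

The sled is against the yellow end stop and the lock button has sprung back up. I handed the job in at about 11.6 s of the 35 s allowed.

**What I did:** With the fingers shut, I pressed the button to its full depth, where the tip stopped at z = 0.144 m. I held it down with 15–18 N and pushed the sled forward. At 90.4 mm of finger travel the force against the stop had risen to about 8.5 N. I lifted straight up there and backed the arm away.

**Last checks:**
- **Travel:** the wrist camera measured 89.7 mm of sled travel.
- **Button:** triangulated from two wrist views, its top is 149.8 mm high, so it is up.
- **Contact:** the wrist force was about zero and the tool was well clear of everything.
- **Other objects:** the pictures showed nothing else displaced, judged by eye. I did not push the sled again to test the lock.

**Disagreements:**
- The first measurement from the scene and side cameras put the motor tops 12–18 mm too low. I used the wrist views instead, which matched the given heights of the button and motor to about 3 mm.
- Several hand-picked points in the wrist views were poor. The battery edge came out about 13 mm low and the stop corner about 24 mm low, and I did not use them.
- While pressing I also saw a sideways force of up to 7 N, which did no harm.

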